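# Fold down the ratchet work rest

### The arm

A 7-joint arm with a two-finger parallel gripper is mounted at the origin on the work surface. World frame = base frame: x ahead of the robot, y to its left, z up, the work surface at z = 0. Lengths are in m, angles in degrees, forces in N, time in s.
With the tool pointing down it reaches from about 0.425 to 0.875 m from the base axis. Payload 4.7 kg.
Tool frame: the origin (TCP) lies midway between the tips of the shut fingers; the grasp point (between the pads) lies 19 mm behind it; z points along the fingers, y is the direction in which the jaws open and shut (so a half turn about z gives the same grasp; the last joint's range is limited). The gripper opens to 87 mm and grips with 3 to 60 N. Pads are 19 mm wide; open, the fingers measure 117 mm over their backs; the gripper's body (75 mm by 190 mm) begins 51 mm behind the grasp point.
Start: joints at [69.964, 18.392, -4.016, 83.108, 1.295, 78.541, -3.26], TCP at [0.231, -0.607, 0.223] pointing down, gripper open.
Joint ranges: [-163.93, 163.93], [-17.29, 119.83], [-79.2, 71.16], [3.27, 140.29], [-89.18, 269.18], [5.43, 117.66], [-154.24, 154.24]. Speed limits (degrees/s): [147.25, 147.25, 180, 180, 180, 180, 180].

### API

Orientations are given as [roll, pitch, yaw] about the fixed x, y, z axes, in that order (R = Rz(yaw) Ry(pitch) Rx(roll)).
In Python, from cell import env gives the robot as it stands. The module is installed in compiled form; this text tells all that it offers.
- The arm moves only by the tool servo_tool, never from a script. Its argument "plan" is a list of rows, each a list of 3 entries, a list of its own where there are three numbers: the opening, from 0 (shut) to 1 (fully open), then the shift along the tool's x, y, z in cm, then the turn, a rotation vector about the tool's x, y, z in degrees. A call has 1 to 20 rows; each row shifts and turns the pose as measured when the row begins, along the tool's axes as they then stand; what a row does not reach is not made up. A row lasts 1/12 s, in which the tool goes at most 41.7 mm and 7.16 degrees, less where a joint would pass 70% of its speed; a pose out of reach is approached as far as the arm can. A call is refused whole if a number of a shift passes 4.17 or a number of a turn 7.16, either way. A call with a gripper value outside its range is refused whole. The fingers move at their own pace and stop on an object; "force" is the grip in N (left out, the last holds). Time passes only in rows, so rows that do not move let the fingers close. It gives the time, the measured TCP pose, the force and the opening at its end, in the units of the state.
- env.get_obs(): the state, without advancing time (a new reading comes with each control period).
- env.read_camera(name): name is "scene" or "top" or "wrist"; returns a dict with "image" (400x640x3 uint8, blue, green, red), "fx", "fy", "cx", "cy" (pixels), "k1" (the pictures are not rectified: a ray, as slopes to the right and down, at radius r is drawn at 1 + k1 r^2 times it, then the intrinsics apply), "rvec" (rotation vector, rad) and "tvec" (3), from world to camera coordinates, as OpenCV has them; the wrist camera has in their place "T_tool_cam" (4x4, takes a point from camera to tool coordinates, whose origin is the TCP and whose axes are the flange's). Camera axes: x right, y down, z forward; pixel columns grow to the right and rows downward; lengths in m; the calibration is good to about 2 mm. A picture is of the moment at which its call begins: read the wrist's pose just before it. There is no depth.
- env.sign_off(): hands the job in, once; it reports no verdict.
The state is a dict: "time_s": time; "qpos": joint angles; "joint_velocities": joint speeds; "effort": joint torques, N m; "tool_pos": TCP position; "tool_rot": TCP orientation; "force": force on the tool from outside, world axes, zero at the start; "wrist_torque": the same for the moment, N m; "grip_width": finger opening in m.
Only numpy, scipy, OpenCV 4.12 (cv2) and the standard library are available. Lean on these libraries where they do the work, as an engineer would, in place of code of your own. Each camera call takes 0.05 s, during which the arm holds its last target. There are 200 camera calls.

### The job

Fold the ratchet work rest on the bench down flat, so that the next tank can be laid over it: press the thumb pad of its pawl down until the pawl is free of the teeth (it stays there by itself), then push the swing arm down past the teeth until it lies on its stop, and leave the pawl free. It is all pressing and pushing: do not raise the arm on the way, and leave the tools and other things on the bench where they are.

Things in the scene. Friction and masses are not known exactly. Their poses are not given: they have to be found in the camera images.
- rest: The steel work rest, fixed to the bench: base plate 330 x 100 x 10 mm with two upright cheeks. Origin on the bench straight under the arm's hinge; +x the way the swing arm reaches, +y along the hinge axis, z up. The plate runs from x = -130 to x = +200 mm. A rubber-topped stop post stands under the arm at x = +150 mm, 70 mm high. The cheeks (highest fixed part) reach 91 mm, the toothed fan about 120 mm (150 mm once the arm is down).
- hinge_mid (a point): Centre of the arm's hinge, 75 mm above the bench over the origin of rest. The arm turns about the y axis of rest. A toothed steel fan (tooth tips at radius 72 mm, on the -x side) turns with the arm.
- bar_mid (a point): Centre of the rubber-covered cross bar at the free end of the grey swing arm: a round bar of 22 mm diameter, 100 mm long (rubber on the middle 88 mm) along the y axis of rest, 200 mm from hinge_mid. Push the arm down on top of this bar; as it comes down the bar moves on a circle about hinge_mid.
- swing_arm (a joint): Angle of the swing arm, rad, growing as it comes down: 0 is 0.92 rad (53 degrees) above level, 0.92 is level on its stop (end of travel), negative is higher. It starts between 0 and 0.15. With the pawl in the teeth it can be pushed down only to about 0.17, where the next tooth stops it (forcing it only strains the teeth). With the pawl free its stiff hinge stays wherever it is left, and 3 to 6 N down on the bar moves it.
- pawl_pivot (a point): Pivot of the pawl, on the -x side of the hinge: at x = -60 mm, 30 mm above the bench in rest. The pawl turns about the y axis of rest: its nose goes up to the teeth, its tail reaches away from the arm (-x) to the thumb pad.
- pad_top (a point): Centre of the top face of the pawl's thumb pad (34 mm along x, 40 mm along y, 6 mm thick), 106 mm from pawl_pivot, about 68 mm above the bench at the start and 31 mm when pressed fully. It moves on a circle about pawl_pivot.
- pawl (a joint): Angle of the pawl, rad: 0 is in the teeth (the start), growing as the pad is pressed down; from about 0.16 the nose is clear of the teeth, 0.36 is the end of travel. The stiff pivot stays wherever it is left; about 3 N down on the pad moves it.
- wrench: Bystander: steel wrench, 170 mm long along its x, lying beside the rest; origin under its middle.
- socket: Bystander: steel socket standing upright, 30 mm diameter, 55 mm high; origin at the centre of its underside.
- bolt_jar: Bystander: small glass jar with steel lid, 56 mm diameter, 70 mm high; origin at the centre of its underside.
- bearing_puck: Bystander: flat steel disc, 48 mm diameter, 18 mm high; origin at the centre of its underside.
- spray_can: Bystander: grey spray can, 66 mm diameter, 190 mm high; origin at the centre of its underside.
- screwdriver: Bystander: screwdriver, 200 mm long along its x, lying on the bench.
- mug: Bystander: white mug, 80 mm diameter, 90 mm high; origin at the centre of its underside.

How it is judged:
By the outcome, as a careful person would: the job done as asked, in the order asked, and still so for the second after the job is handed in, with the robot touching nothing.
It also fails if it takes over 48 s, if anything falls off the work surface, if the arm or the gripper's body presses on something with over 40 N, if the wrist force passes 120 N, or if a joint passes its speed limit or range.

## Working session

There is one attempt and no reset: what is moved stays moved. The work goes in short steps, Python scripts to look and compute and a tool call to move; the robot and the scene stay as the last step left them, time stands still between calls to the robot, and variables do not carry over. Pictures are saved under pics/ and viewed, about 8 in all and at most 12, crops included, and the job is handed in when it is done.

Besides the shell and the picture viewer there is one more tool, called after ">>>" in YAML: its name, and indented under it one key for each argument. servo_tool: Moves the arm, as the interface text tells. Its arguments: {"type":"object","properties":{"plan":{"type":"array"},"force":{"type":"number"}},"required":["plan"]}

```bash
mkdir -p pics
cat > h.py <<'E'
import numpy as np, cv2
from cell import env
def ray(c,u,v):
    K=np.array([[c['fx'],0,c['cx']],[0,c['fy'],c['cy']],[0,0,1.]])
    x,y=(u-c['cx'])/c['fx'],(v-c['cy'])/c['fy']; a,b=x,y
    for _ in range(20):
        s=1+c['k1']*(a*a+b*b); a,b=x/s,y/s
    R,_=cv2.Rodrigues(np.array(c['rvec'],float)); t=np.array(c['tvec'],float).ravel()
    return -R.T@t, R.T@np.array([a,b,1.])
def onz(c,u,v,z):
    o,d=ray(c,u,v); return o+d*(z-o[2])/d[2]
def proj(c,P):
    R,_=cv2.Rodrigues(np.array(c['rvec'],float)); p=R@np.array(P,float)+np.array(c['tvec'],float).ravel()
    a,b=p[:2]/p[2]; s=1+c['k1']*(a*a+b*b); return c['fx']*a*s+c['cx'],c['fy']*b*s+c['cy']
def tri(c1,p1,c2,p2):
    o1,d1=ray(c1,*p1);o2,d2=ray(c2,*p2)
    s=np.linalg.lstsq(np.c_[d1,-d2],o2-o1,rcond=None)[0]
    a,b=o1+d1*s[0],o2+d2*s[1]; return (a+b)/2,np.linalg.norm(a-b)
E
python3 - <<'E'
from h import *
import pickle
o=env.get_obs();print({k:np.round(v,3) for k,v in o.items()})
C={}
for n in('scene','top'):
    C[n]=env.read_camera(n); cv2.imwrite(f'pics/{n}0.png',C[n]['image'])
    print(n,C[n]['fx'],C[n]['k1'],ray(C[n],320,200))
pickle.dump(C,open('c.pkl','wb'))
E
```

```text
{'time_s': np.float64(0.0), 'qpos': array([69.964, 18.44 , -4.015, 83.173,  1.295, 78.541, -3.261]), 'joint_velocities': array([-0.011, -0.   , -0.023, -0.14 , -0.042,  0.054,  0.061]), 'effort': array([-1.0000e-03, -4.9129e+01, -4.0400e-01, -3.1253e+01, -6.4000e-02,
        4.4000e-02,  0.0000e+00]), 'tool_pos': array([ 0.231, -0.607,  0.221]), 'tool_rot': array([-1.79891e+02,  5.00000e-03,  2.08450e+01]), 'force': array([-0.273, -0.768,  0.165]), 'wrist_torque': array([-0.012,  0.01 ,  0.022]), 'grip_width': np.float64(0.087)}
scene 437.47111285215846 -0.10391558004923433 (array([1.17849683, 0.78131453, 0.95029592]), array([-0.48761761, -0.58546299, -0.64794065]))
top 469.7515094976475 0.028175237362533655 (array([0.48668768, 0.02277691, 1.37931069]), array([ 0.0456129 , -0.01749049, -0.99885378]))
```

View pics/scene0.png

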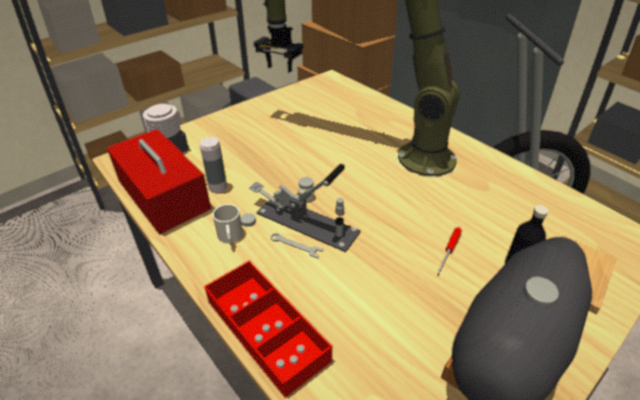

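View pics/top0.png

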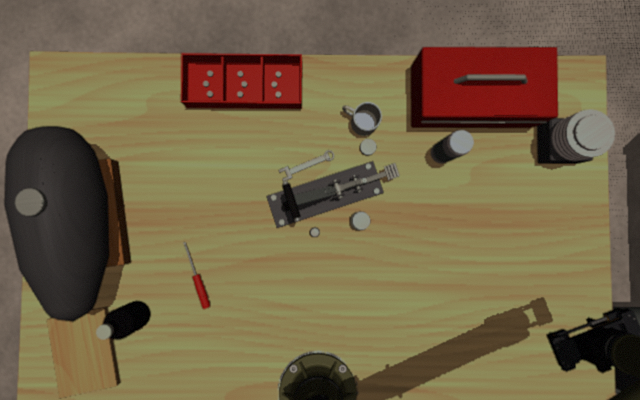

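The scene view shows the rest at about (305,210), arm tilted up to the right, thumb pad at (257,190). The top view shows the plate around (325,194), cross bar at (290,202) and pad at (391,172). Next, one enlarged composite of both.

Run:
```python
import pickle,cv2,numpy as np
C=pickle.load(open('c.pkl','rb'))
a=cv2.resize(C['top']['image'][150:235,255:405],None,fx=5,fy=5,interpolation=3)[:,:750]
b=cv2.resize(C['scene']['image'][155:255,240:365],None,fx=5,fy=5,interpolation=3)
cv2.imwrite('pics/ta.png',a);cv2.imwrite('pics/sa.png',b)
```

```text
(no output)
```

View pics/ta.png

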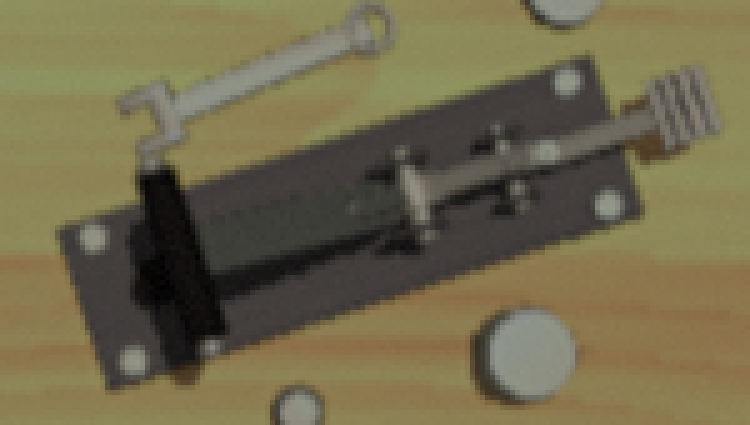

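View pics/sa.png

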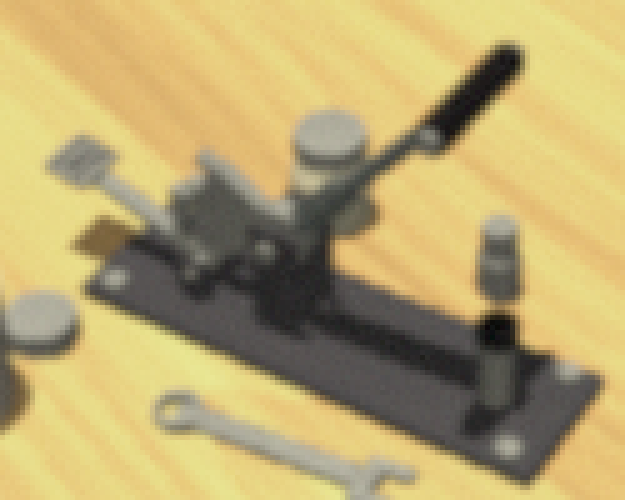

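Run:
```python
from h import *
import pickle
C=pickle.load(open('c.pkl','rb'));t,s=C['top'],C['scene']
T=lambda u,v:(255+u/5-.4,150+v/5-.4); S=lambda u,v:(240+u/5-.4,155+v/5-.4)
A,B,Cc,D=[onz(t,*T(*p),.01) for p in((592,57),(641,215),(108,388),(60,230))]
m=(A+B+Cc+D)/4; ax=(Cc+D-A-B);print('len',np.linalg.norm(ax)/2,np.linalg.norm(A-B),np.linalg.norm(Cc-D));ax/=np.linalg.norm(ax)
ay=np.array([-ax[1],ax[0],0]);O=m-ax*.035;O[2]=0
print('O',O,'yaw',np.degrees(np.arctan2(ax[1],ax[0])))
pad,e=tri(t,T(685,107),s,S(82,160));print('pad',pad,e)
bar,e2=tri(t,T(182,254),s,S(472,93));print('bar',bar,e2)
loc=lambda p:np.round([(p-O)@ax,(p-O)@ay,p[2]],4)
print('pad rest',loc(pad),'bar rest',loc(bar))
print('scene plate check',[ (np.array(proj(s,p))-[240,155])*5 for p in (A,B,Cc,D)])
for n,u,v,h in(('jar',527,355,.07),('socket',300,408,.055),('puck',565,0,.018)):
    print(n,loc(onz(t,*T(u,v),h)))
for n,u,v,h in(('can',459,143,.19),('mug',366,118,.09)):
    p=onz(t,u,v,h);print(n,p,loc(p))
```

```text
len 0.32710564606908915 0.09693893270302854 0.09625697367988564
O [ 0.57764943 -0.04834461  0.        ] yaw 108.21868467093648
pad [ 0.62893975 -0.20090156  0.06885321] 0.0009053791191147015
bar [0.53792625 0.07329379 0.23437553] 0.0004748073673568738
pad rest [-0.1609 -0.001   0.0689] bar rest [ 0.128  -0.0003  0.2344]
scene plate check [array([ 82.81472968, 284.47948674]), array([174.10689308, 203.10133595]), array([606.088409  , 379.98216855]), array([527.47272498, 478.06635008])]
jar [-0.0326  0.1036  0.07  ]
socket [0.0968 0.0928 0.055 ]
puck [-0.1238 -0.0844  0.018 ]
can [ 0.68762126 -0.35184925  0.19      ] [-0.3227 -0.0096  0.19  ]
mug [ 0.77338852 -0.1266231   0.09      ] [-0.1356 -0.1615  0.09  ]
```

The two views agree to 1 mm. Rest origin is about (0.578, -0.048) with yaw 108.2°, pad top at (0.629, -0.201, 0.069), and bar at (0.538, 0.073, 0.234). I'll move above the pad, shutting the fingers and turning the jaws parallel to the hinge axis.

>>> servo_tool:
  plan:
    - [0,[3.63,-1.67,0],[0,0,-6.7]]
    - [0,[3.8,-1.24,0],[0,0,-6.7]]
    - [0,[3.92,-0.78,0],[0,0,-6.7]]
    - [0,[3.99,-0.32,0],[0,0,-6.7]]
    - [0,[4.0,0.15,0],[0,0,-6.7]]
    - [0,[3.95,0.61,0],[0,0,-6.7]]
    - [0,[3.85,1.07,0],[0,0,-6.7]]
    - [0,[3.7,1.51,0],[0,0,-6.7]]
    - [0,[3.5,1.93,0],[0,0,-6.7]]
    - [0,[3.25,2.33,0],[0,0,-6.7]]
    - [0,[2.96,2.69,0],[0,0,-6.7]]
    - [0,[2.62,3.02,0],[0,0,-6.7]]
    - [0,[0,0,0],[0,0,0]]
    - [0,[0,0,0],[0,0,0]]

```text
time_s: 1.27
tool_pos: [0.5658, -0.2409, 0.2113]
tool_rot: [-179.5, -0.7, 104.8]
force: [-1.2, -0.7, -0.1]
grip_width: 0.0038
```

>>> servo_tool:
  plan:
    - [0,[1.1,3.55,0],[0,0,-1.7]]
    - [0,[1.1,3.55,0],[0,0,-1.7]]
    - [0,[0,0,3],[0,0,0]]
    - [0,[0,0,3],[0,0,0]]
    - [0,[0,0,3],[0,0,0]]
    - [0,[0,0,0],[0,0,0]]
    - [0,[0,0,0],[0,0,0]]

```text
time_s: 1.85
tool_pos: [0.6274, -0.2034, 0.117]
tool_rot: [-179.4, -0.6, 107.7]
force: [0.7, -0.6, 1.1]
grip_width: 0.0003
```

Run:
```python
from h import *
o=env.get_obs();p=o['tool_pos'];print(p,o['tool_rot'])
O=np.array([.5776,-.0483]);a=np.radians(108.2);d=p[:2]-O
print('rest xy',d@[np.cos(a),np.sin(a)],d@[-np.sin(a),np.cos(a)])
s=env.read_camera('scene')
im=cv2.resize(s['image'][130:230,220:360],None,fx=5,fy=5,interpolation=3);cv2.imwrite('pics/s1.png',im)
```

```text
[ 0.6273635  -0.20336078  0.11697135] [-179.42307114   -0.60548687  107.66948848]
rest xy -0.16284628529686826 0.0011569566307679051
```

View pics/s1.png

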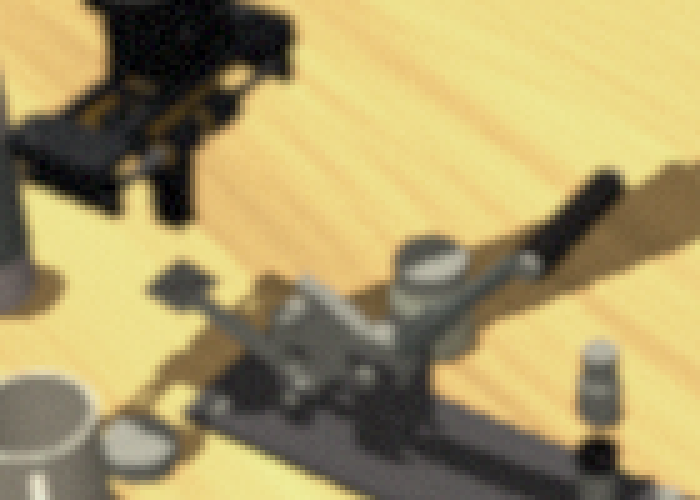

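The finger tip (175,220) stands right over the pad (182,285), so I'll press down now.

>>> servo_tool:
  plan:
    - [0,[0,0,2.0],[0,0,0]]
    - [0,[0,0,1.5],[0,0,0]]
    - [0,[0,0,0.8],[0,0,0]]
    - [0,[0,0,0.8],[0,0,0]]
    - [0,[0,0,0.8],[0,0,0]]
    - [0,[0,0,0.8],[0,0,0]]
    - [0,[0,0,0],[0,0,0]]

```text
time_s: 2.48
tool_pos: [0.6308, -0.2111, 0.0569]
tool_rot: [-180.0, 0.1, 107.2]
force: [0.2, -0.2, 0.4]
grip_width: 0.0006
```

>>> servo_tool:
  plan:
    - [0,[0.5,0,0.3],[0,0,0]]
    - [0,[0.2,0,0.6],[0,0,0]]
    - [0,[0,0,0.6],[0,0,0]]

```text
time_s: 2.73
tool_pos: [0.6307, -0.2059, 0.0439]
tool_rot: [179.8, 0.4, 107.1]
force: [-0.6, -1.5, 3.5]
grip_width: 0.0004
```

Run:
```python
from h import *
o=env.get_obs();p=o['tool_pos'];print(p,o['tool_rot'],o['force'])
s=env.read_camera('scene')
im=cv2.resize(s['image'][140:220,230:340],None,fx=6,fy=6,interpolation=3);cv2.imwrite('pics/s2.png',im)
```

```text
[ 0.63073304 -0.20592535  0.04394742] [179.81416848   0.40386244 107.11576839] [-0.64707813 -1.48574142  3.4663886 ]
```

View pics/s2.png

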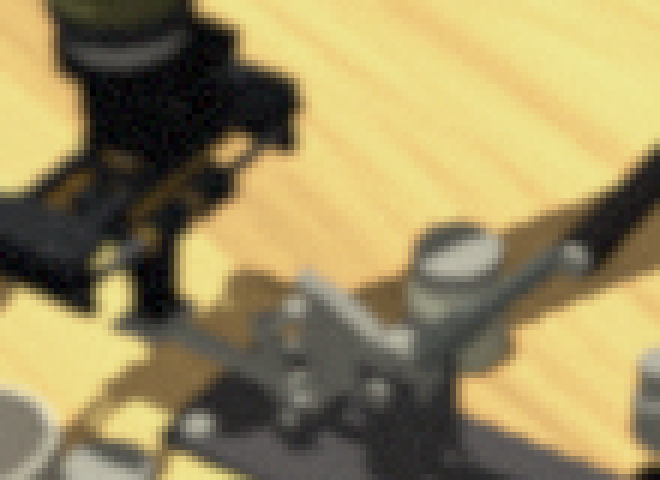

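The tip is on the pad at (150,315), the pad has come down, and the 3.5 N matches the stated stiffness. I'll press further and then go straight up.

>>> servo_tool:
  plan:
    - [0,[0,0,0.5],[0,0,0]]
    - [0,[0,0,0.5],[0,0,0]]
    - [0,[0,0,0.3],[0,0,0]]
    - [0,[0,0,0],[0,0,0]]

```text
time_s: 3.12
tool_pos: [0.631, -0.2063, 0.0331]
tool_rot: [179.9, 0.5, 107.1]
force: [-1.1, -1.1, 1.9]
grip_width: 0.0005
```

>>> servo_tool:
  plan:
    - [0,[0,0,-1.5],[0,0,0]]
    - [0,[0,0,-3.5],[0,0,0]]
    - [0,[0,0,-4],[0,0,0]]
    - [0,[0,0,-4],[0,0,0]]
    - [0,[0,0,-4],[0,0,0]]
    - [0,[0,0,-4],[0,0,0]]
    - [0,[0,0,-4],[0,0,0]]
    - [0,[0,0,-2],[0,0,0]]
    - [0,[0,0,0],[0,0,-1]]

```text
time_s: 3.87
tool_pos: [0.6261, -0.1957, 0.3022]
tool_rot: [-179.3, -0.9, 108.5]
force: [-1.0, 0.8, 0.1]
grip_width: 0.0002
```

Run:
```python
from h import *
from scipy.spatial.transform import Rotation as R
o=env.get_obs();p=o['tool_pos'];print(p,o['tool_rot'])
M=R.from_euler('xyz',o['tool_rot'],degrees=True)
print('to bar, tool cm',M.inv().apply(np.array([.538,.0735,p[2]])-p)*100)
s=env.read_camera('scene')
im=cv2.resize(s['image'][155:255,240:365],None,fx=5,fy=5,interpolation=3);cv2.imwrite('pics/s3.png',im)
```

```text
[ 0.6261156  -0.19565237  0.30219538] [-179.33174399   -0.94959835  108.54327971]
to bar, tool cm [28.31626886  0.21097134  0.46691719]
```

View pics/s3.png

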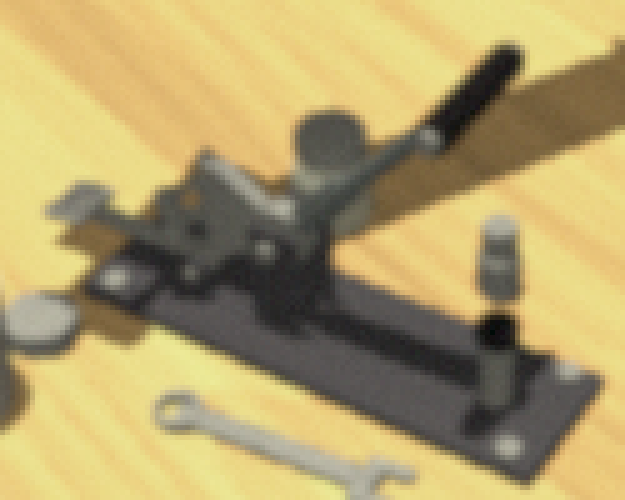

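The pad has dropped from (82,160) to (80,203), the nose is out of the teeth, and the swing arm hasn't moved. On to the bar.

>>> servo_tool:
  plan:
    - [0,[4,0.03,0],[0,0,0]]
    - [0,[4,0.03,0],[0,0,0]]
    - [0,[4,0.03,0],[0,0,0]]
    - [0,[4,0.03,0],[0,0,0]]
    - [0,[4,0.03,0],[0,0,0]]
    - [0,[4,0.03,0],[0,0,0]]
    - [0,[3,0.03,0],[0,0,0]]
    - [0,[0,0,0],[0,0,0]]
    - [0,[0,0,0],[0,0,0]]

```text
time_s: 4.67
tool_pos: [0.529, 0.0719, 0.2815]
tool_rot: [-177.5, -2.1, 108.6]
force: [0.0, -0.9, 0.6]
grip_width: 0.0004
```

Run:
```python
from h import *
from scipy.spatial.transform import Rotation as R
o=env.get_obs();p=o['tool_pos'];print(p,o['tool_rot'])
M=R.from_euler('xyz',o['tool_rot'],degrees=True)
print('to above bar, tool cm',M.inv().apply(np.array([.538,.0735,.26])-p)*100)
```

```text
[0.52902226 0.07187961 0.28148661] [-177.54320501   -2.06890699  108.55669164]
to above bar, tool cm [-0.20957931  0.99367609  2.10182896]
```

>>> servo_tool:
  plan:
    - [0,[0,1.0,0],[-2.4,-2.0,0]]
    - [0,[0,0,1.0],[0,0,0]]
    - [0,[0,0,1.0],[0,0,0]]
    - [0,[0,0,0.7],[0,0,0]]
    - [0,[0,0,0],[0,0,0]]

```text
time_s: 5.08
tool_pos: [0.5353, 0.072, 0.2437]
tool_rot: [-179.2, -0.4, 108.5]
force: [-0.3, -0.4, -0.5]
grip_width: 0.0005
```

```bash
cat > st.py <<'E'
from h import *
o=env.get_obs();p=o['tool_pos'];print(p,o['tool_rot'],o['force'])
O=np.array([.5776,-.0483]);a=np.radians(108.2);d=p[:2]-O
x=d@[np.cos(a),np.sin(a)]
print('rest xy',x,d@[-np.sin(a),np.cos(a)],'arm angle if in contact',np.degrees(np.arcsin((p[2]-.086)/.2)),'bar x there',np.sqrt(.04-(p[2]-.086)**2))
E
python3 st.py
```

```text
[0.53525665 0.07204234 0.24367743] [-179.23491389   -0.35989894  108.46055843] [-0.28335683 -0.44930964 -0.48900997]
rest xy 0.12754716716879042 0.0026378865629949236 arm angle if in contact 52.035044570041855 bar x there 0.12303587576569136
```

Directly above the bar. I'll begin pushing down along the arc, slowly at first.

>>> servo_tool:
  plan:
    - [0,[0.2,0,0.7],[0,0,0]]
    - [0,[0.6,0,0.7],[0,0,0]]
    - [0,[0.6,0,0.7],[0,0,0]]
    - [0,[0.6,0,0.7],[0,0,0]]

```text
time_s: 5.42
tool_pos: [0.5286, 0.0932, 0.2191]
tool_rot: [-179.2, -0.8, 108.2]
force: [-2.2, -1.4, 5.7]
grip_width: 0.0008
```

```bash
python3 st.py
```

```text
[0.52857729 0.09324958 0.21908681] [-179.23932433   -0.83040303  108.1560164 ] [-2.20975478 -1.43809358  5.74857837]
rest xy 0.1497796516554669 0.0023593302026144966 arm angle if in contact 41.71563441854867 bar x there 0.14929132633997086
```

>>> servo_tool:
  plan:
    - [0,[0.55,0,0.8],[0,0,0]]
    - [0,[0.5,0,0.8],[0,0,0]]
    - [0,[0.5,0,0.8],[0,0,0]]
    - [0,[0.45,0,0.8],[0,0,0]]
    - [0,[0.4,0,0.8],[0,0,0]]
    - [0,[0.4,0,0.8],[0,0,0]]
    - [0,[0.35,0,0.8],[0,0,0]]
    - [0,[0.3,0,0.8],[0,0,0]]

```text
time_s: 6.08
tool_pos: [0.5158, 0.1314, 0.1597]
tool_rot: [-179.2, -1.3, 107.9]
force: [-2.1, 0.2, 5.9]
grip_width: 0.0002
```

```bash
python3 st.py
```

```text
[0.51581751 0.13143004 0.15974271] [-179.17441932   -1.2831178   107.87097177] [-2.12483088  0.22448003  5.89463498]
rest xy 0.1900353448800361 0.002555671345091996 arm angle if in contact 21.63630031768965 bar x there 0.18590861405672385
```

>>> servo_tool:
  plan:
    - [0,[0.1,0,0.8],[0,0,0]]
    - [0,[0.1,0,0.8],[0,0,0]]
    - [0,[0.1,0,0.8],[0,0,0]]
    - [0,[0.1,0,0.8],[0,0,0]]
    - [0,[0.1,0,0.8],[0,0,0]]
    - [0,[0.05,0,0.8],[0,0,0]]
    - [0,[0,0,0.8],[0,0,0]]

```text
time_s: 6.67
tool_pos: [0.511, 0.1464, 0.1044]
tool_rot: [-179.1, -2.1, 107.8]
force: [-2.7, 3.4, 5.3]
grip_width: 0.0002
```

```bash
python3 st.py
```

```text
[0.51096817 0.1463641  0.10435339] [-179.10083092   -2.11116598  107.81547503] [-2.68056942  3.40914385  5.30302795]
rest xy 0.20573690212578674 0.002497980282140711 arm angle if in contact 5.265265665367064 bar x there 0.19915610257864141
```

>>> servo_tool:
  plan:
    - [0,[-0.3,0,0.5],[0,0,0]]
    - [0,[-0.3,0,0.6],[0,0,0]]
    - [0,[-0.1,0,0.6],[0,0,0]]
    - [0,[0,0,0.5],[0,0,0]]

```text
time_s: 7.0
tool_pos: [0.5135, 0.1422, 0.0847]
tool_rot: [-179.1, -2.2, 107.8]
force: [-23.4, -5.0, 69.7]
grip_width: -0.0001
```

```bash
python3 st.py
```

```text
[0.51354627 0.14218905 0.08469937] [-179.12503538   -2.20779547  107.82649688] [-23.37061669  -4.95759158  69.73107915]
rest xy 0.20096548872758568 0.0013528703987534358 arm angle if in contact -0.37260490527933465 bar x there 0.19999577087676382
```

The force jumped at z = 0.085, so the bar is on its stop. I'll ease off and lift straight up, clear.

>>> servo_tool:
  plan:
    - [0,[0,0,-0.5],[0,0,0]]
    - [0,[0,0,-1.5],[0,0,0]]
    - [0,[0,0,-3],[0,0,0]]
    - [0,[0,0,-4],[0,0,0]]
    - [0,[0,0,-4],[0,0,0]]
    - [0,[0,0,-4],[0,0,0]]
    - [0,[-2,0,-3],[0,0,0]]
    - [0,[0,4,0],[0,0,0]]
    - [0,[0,-4,0],[0,0,0]]
    - [0,[0,-4,0],[0,0,0]]
    - [0,[0,-4,0],[0,0,0]]
    - [0,[0,0,0],[0,0,0]]
    - [0,[0,0,0],[0,0,0]]

```text
time_s: 8.08
tool_pos: [0.4608, 0.0694, 0.2451]
tool_rot: [-174.6, -5.8, 106.3]
force: [0.7, 0.2, 0.3]
grip_width: 0.0002
```

Run:
```python
from h import *
o=env.get_obs();print(o['time_s'],o['tool_pos'],o['force'])
s=env.read_camera('scene');t=env.read_camera('top')
im=cv2.resize(s['image'][130:255,205:365],None,fx=5,fy=5,interpolation=3)
cv2.imwrite('pics/s4.png',im[:600])
O=np.array([.5776,-.0483]);a=np.radians(108.2)
for n,x,y,z in(('bar',.2,0,.075),('barend+',.2,.05,.075),('barend-',.2,-.05,.075),('pad pressed',-.165,0,.033)):
    P=[*(O+x*np.array([np.cos(a),np.sin(a)])+y*np.array([-np.sin(a),np.cos(a)])),z];print(n,(np.array(proj(s,P))-[205,130])*5)
```

```text
8.0833 [0.46077492 0.06940116 0.24512532] [0.68055492 0.21999315 0.28498347]
bar [749.73821144 475.07451695]
barend+ [789.48376237 425.18564215]
barend- [707.84039219 527.59615225]
pad pressed [257.38088122 322.73464087]
```

View pics/s4.png

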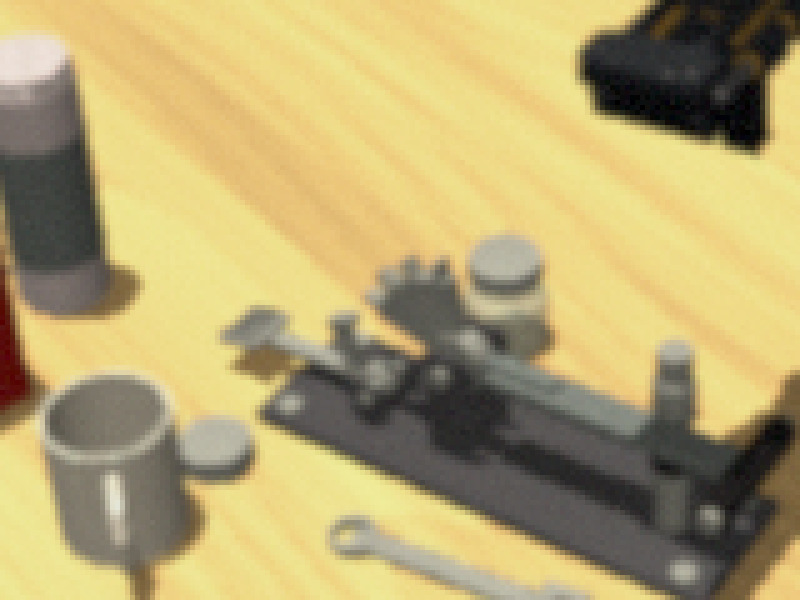

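The arm is down, the pad is still pressed at (257,325), and the other things are in place. The near bar end at (711,515) sits about 2 px above where a level arm should put it, so I'll check the height with both views.

Run:
```python
from h import *
s=env.read_camera('scene');t=env.read_camera('top')
O=np.array([.5776,-.0483]);a=np.radians(108.2)
W=lambda x,y,z:[*(O+x*np.array([np.cos(a),np.sin(a)])+y*np.array([-np.sin(a),np.cos(a)])),z]
im=[]
for c in(s,t):
    u,v=map(int,proj(c,W(.2,0,.075)));print(u,v)
    k=cv2.resize(c['image'][v-22:v+28,u-20:u+20],None,fx=10,fy=10,interpolation=3)
    for y in(.05,-.05):
        for z,col in((.075,(0,0,255)),(.085,(255,0,0))):
            q=np.array(proj(c,W(.2,y,z)));cv2.circle(k,tuple(int(w) for w in (q-[u-20,v-22])*10+5),3,col,-1)
    im.append(k)
cv2.imwrite('pics/s5.png',np.hstack(im))
```

```text
354 225
268 211
```

View pics/s5.png

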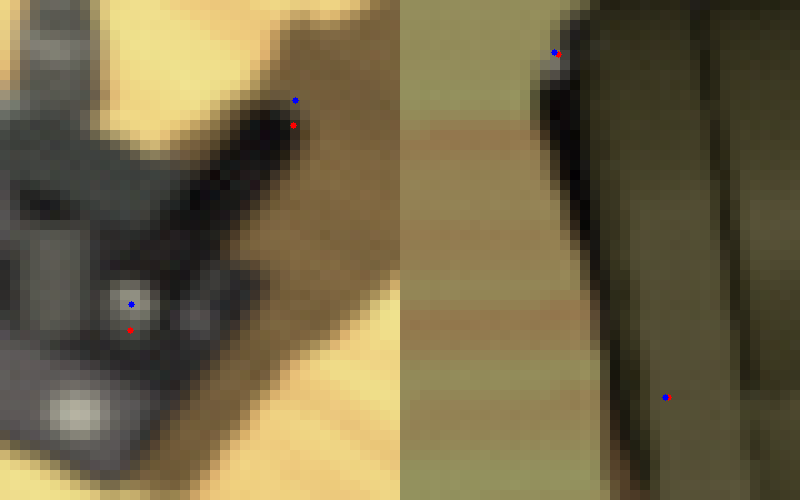

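Run:
```python
from h import *
import pickle
C=pickle.load(open('c.pkl','rb'));s,t=C['scene'],C['top']
O=np.array([.5776,-.0483]);a=np.radians(108.2);A=np.array([np.cos(a),np.sin(a)]);B=np.array([-A[1],A[0]])
def f(n,pt,ps):
    P,e=tri(t,pt,s,ps);d=P[:2]-O;print(n,d@A,d@B,P[2],e)
f('near end now',(263.0,195.3),(346.5,233.0))
f('near end start',(255+152/5-.4,150+160/5-.4),(240+430/5-.4,155+135/5-.4))
```

```text
near end now 0.19992656502476486 -0.04691352896632164 0.08229657646698002 0.0037108198419011267
near end start 0.1285481782445373 -0.04774797261935075 0.2373466843757941 0.0016337434032783977
```

Triangulation gives 82 ± 5 mm for a level height of 75 mm, with a 3.7 mm gap between the rays, so it can't settle whether the arm is on its stop. I'll go back over the bar and feel for where contact begins.

>>> servo_tool:
  plan:
    - [0,[0,0,0],[-5.4,-5.8,0]]
    - [0,[2.8,3.6,0],[0,0,0]]
    - [0,[2.8,3.6,0],[0,0,0]]
    - [0,[0,0,0],[0,0,-1.5]]
    - [0,[0,0,0],[0,0,0]]

```text
time_s: 8.7
tool_pos: [0.5062, 0.1453, 0.2567]
tool_rot: [179.2, 1.6, 108.5]
force: [0.4, -0.9, -0.4]
grip_width: 0.0007
```

```bash
python3 st.py
```

```text
[0.50618791 0.14525986 0.25669827] [179.19735182   1.58080433 108.49529076] [ 0.43077415 -0.8561133  -0.41314702]
rest xy 0.20618094775493637 0.007383983750733784 arm angle if in contact 58.59346541650546 bar x there 0.10422139518358724
```

>>> servo_tool:
  plan:
    - [0,[-0.5,0.7,1],[0,0,0]]
    - [0,[0,0,3.5],[0,0,0]]
    - [0,[0,0,3.5],[0,0,0]]
    - [0,[0,0,3.5],[0,0,0]]
    - [0,[0,0,2],[0,0,0]]
    - [0,[0,0,0.5],[0,0,0]]
    - [0,[0,0,0],[0,0,0]]

```text
time_s: 9.28
tool_pos: [0.527, 0.1384, 0.1131]
tool_rot: [178.5, 1.6, 108.2]
force: [0.2, -0.0, 0.2]
grip_width: 0.0002
```

```bash
python3 st.py
```

```text
[0.5269676  0.13843124 0.11305383] [178.50825964   1.57410046 108.22224485] [ 0.1743636  -0.01531151  0.20690206]
rest xy 0.19320373015290632 -0.010223320558288207 arm angle if in contact 7.774182677481137 bar x there 0.19816177859155093
```

>>> servo_tool:
  plan:
    - [0,[0.6,-1.0,0.5],[0,0,0]]
    - [0,[0,0,0.6],[0,0,0]]
    - [0,[0,0,0.4],[0,0,0]]
    - [0,[0,0,0.3],[0,0,0]]
    - [0,[0,0,0],[0,0,0]]

```text
time_s: 9.7
tool_pos: [0.5216, 0.1389, 0.0971]
tool_rot: [178.1, 1.6, 107.9]
force: [0.2, -0.5, 0.5]
grip_width: 0.0003
```

```bash
python3 st.py
```

```text
[0.52158123 0.13891735 0.09711702] [178.13163193   1.59279905 107.91303256] [ 0.16560697 -0.52373362  0.4959918 ]
rest xy 0.1953478651259542 -0.00525824502664831 arm angle if in contact 3.186432890218978 bar x there 0.19969079084117547
```

>>> servo_tool:
  plan:
    - [0,[0.2,0,0.3],[0,0,0]]
    - [0,[0,0,0.3],[0,0,0]]
    - [0,[0,0,0.2],[0,0,0]]

```text
time_s: 9.95
tool_pos: [0.5238, 0.141, 0.0905]
tool_rot: [177.9, 1.6, 107.9]
force: [-0.2, -0.4, 0.3]
grip_width: 0.0007
```

>>> servo_tool:
  plan:
    - [0,[0,0,0.2],[0,0,0]]

```text
time_s: 10.03
tool_pos: [0.5241, 0.1411, 0.0885]
tool_rot: [177.9, 1.6, 107.9]
force: [0.9, -0.7, 0.9]
grip_width: 0.0003
```

>>> servo_tool:
  plan:
    - [0,[0,0,0.2],[0,0,0]]

```text
time_s: 10.12
tool_pos: [0.5243, 0.1411, 0.0864]
tool_rot: [177.8, 1.6, 107.9]
force: [0.2, -1.0, 1.1]
grip_width: 0.0001
```

No contact down to 86 mm, which is the level bar's top, so the arm is on its stop. I'll lift clear and wait a moment for the final check.

>>> servo_tool:
  plan:
    - [0,[0,0,-0.5],[0,0,0]]
    - [0,[0,0,-2],[0,0,0]]
    - [0,[0,0,-4],[0,0,0]]
    - [0,[0,0,-4],[0,0,0]]
    - [0,[0,0,-4],[0,0,0]]
    - [0,[0,0,-4],[0,0,0]]
    - [0,[0,0,0],[0,0,0]]
    - [0,[0,0,0],[0,0,0]]
    - [0,[0,0,0],[0,0,0]]

```text
time_s: 10.87
tool_pos: [0.5138, 0.1449, 0.2805]
tool_rot: [178.0, 1.6, 108.0]
force: [-0.0, -0.0, -0.0]
grip_width: 0.0003
```

Run:
```python
from h import *
o=env.get_obs();print(o['time_s'],o['tool_pos'],o['force'])
s=env.read_camera('scene')
cv2.imwrite('pics/s6.png',cv2.resize(s['image'][130:250,205:365],None,fx=5,fy=5,interpolation=3))
```

```text
10.8667 [0.51379157 0.14491305 0.28048073] [-0.04329799 -0.04863665 -0.03390286]
```

View pics/s6.png

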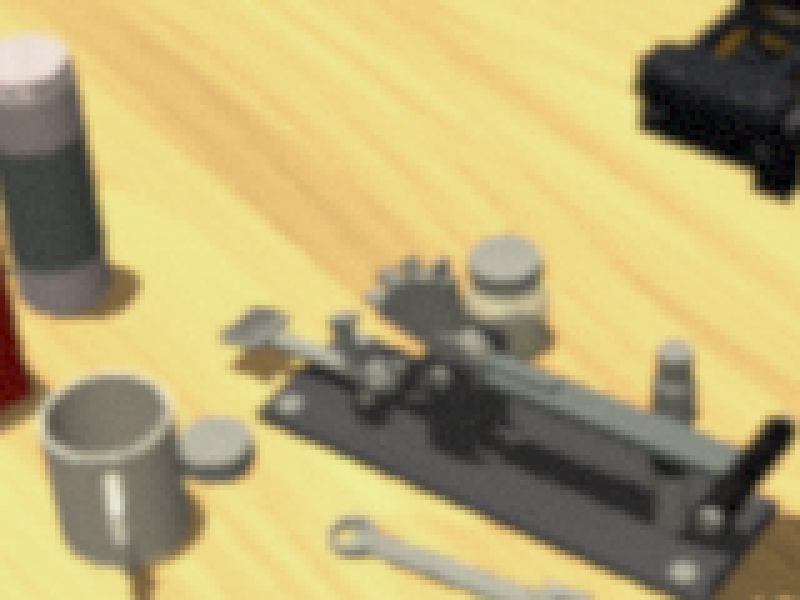

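The arm lies level on the post at about (675,470), the pad is down at (255,325), the nose is clear of the fan, and everything else stands where it was. Handing in.

```bash
python3 -c "
from cell import env
print(env.sign_off())"
```

```text
the job is handed in; nothing more can be done
None
```

The work rest is folded flat and handed in at about 11 s of the 48 s allowed. I pressed the thumb pad to about 33 mm (pawl about 0.34 rad, clear of the teeth). I then pushed the cross bar down along its arc with about 6 N until it came up hard against the stop.

**Last checks:**
- **Force at the stop:** it reached about 73 N for a moment, pressing with the finger tips and under the 120 N wrist limit.
- **Arm position:** feeling back down over the bar, I met no contact above 86 mm, which is the top of the bar when level, so the arm is on its stop. This was within about 1 mm and no lower.
- **Final picture:** the pad is still down, the pawl is clear of the teeth, the wrench, socket, jar, puck, can and mug look unmoved, and the robot is clear of everything. The screwdriver was outside that crop; the gripper never went near it.

**One disagreement:** the camera estimate put the bar about 7 mm above level. Its two sight lines missed each other by nearly 4 mm, so I trusted the touch check instead.

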